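# Latch the long specimen carrier for the courier

### The arm

A 6-joint arm with a two-finger parallel gripper is mounted at the origin on the work surface. World frame = base frame: x ahead of the robot, y to its left, z up, the work surface at z = 0. Lengths are in m, angles in degrees, forces in N, time in s.
With the tool pointing down it reaches from about 0.25 to 0.725 m from the base axis. Payload 9.7 kg.
Tool frame: the origin (TCP) lies midway between the tips of the shut fingers; the grasp point (between the pads) lies 19 mm behind it; y points along the fingers, x is the direction in which the jaws open and shut, and the axes are right-handed (so a half turn about y gives the same grasp; the last joint's range is limited). The gripper opens to 85 mm and grips with 20 to 120 N. Pads are 22 mm wide; open, the fingers measure 114 mm over their backs; the gripper's body (76 mm by 85 mm) begins 54 mm behind the grasp point. The pads swing forward as they close: fully open they stand 13 mm farther back than shut.
Start: joints at [65.604, 4.979, 10.078, 95.1, 0, 90], TCP at [0.227, 0.501, 0.231] pointing down, gripper open.
Joint ranges: [-179.16, 179.16], [-48.56, 103.87], [-65.8, 70.77], [-126.05, 130.52], [-82.76, 87.17], [-180, 180]. Speed limits (degrees/s): [127.2, 127.2, 147.25, 180, 180, 180].

### API

Orientations are given as [roll, pitch, yaw] about the fixed x, y, z axes, in that order (R = Rz(yaw) Ry(pitch) Rx(roll)).
In Python, from workcell import get_obs, camera, job_done gives the robot as it stands.
- The arm moves only by the tool play_rows, never from a script. Its argument "moves" is a list of rows, each a list of 3 entries, a list of its own where there are three numbers: the turn, a rotation vector about the tool's x, y, z in degrees, then the shift along the tool's x, y, z in m, then the opening in per cent of the stroke, from 0 (shut) to 100 (fully open). A call has exactly 5 rows; each row is the pose to reach, as a shift and turn from the pose commanded when the call began, along the tool's axes at that moment; what a row does not reach only later rows make up. A row lasts 1/10 s, in which the tool goes at most 50 mm and 8.59 degrees, less where a joint would pass 70% of its speed; a pose out of reach is approached as far as the arm can. A call with a gripper value outside its range is refused whole. The fingers move at their own pace and stop on an object; "grip_force" is the grip in N (left out, the last holds). Time passes only in rows, so rows that repeat a pose let the fingers close, or fill a call up. It gives the time, the measured TCP pose, the force and the opening at its end, in the units of the state.
- get_obs(): the state, without advancing time (a new reading comes with each control period).
- camera(name): name is "scene" or "top" or "wrist"; returns a dict with "img" (480x640x3 uint8, red, green, blue), "fov_y" (degrees; the focal length in pixels is half the picture's height over the tangent of half this angle, whatever the lens; pixels are square), "cx", "cy" (the principal point, pixels), "k1" (the pictures are not rectified: a ray, as slopes to the right and down, at radius r is drawn at 1 + k1 r^2 times it, then the intrinsics apply), "world_from_camera" (4x4, takes a point from camera to world coordinates). Camera axes: x right, y up, looking along -z (the intrinsics and any distortion apply to the point x, -y, -z); pixel columns grow to the right and rows downward; lengths in m; the calibration is good to about 2 mm. A picture is of the moment at which its call begins. There is no depth.
- job_done(): hands the job in, once; it reports no verdict.
The state is a dict: "time": time; "q": joint angles; "qd": joint speeds; "joint_efforts": joint torques, N m; "ee_pos": TCP position; "tcp_rot": TCP orientation; "wrist_force": force on the tool from outside, world axes, zero at the start; "torque": the same for the moment, N m; "opening": finger opening in m.
Only numpy, scipy, OpenCV 4.12 (cv2) and the standard library are available. Lean on these libraries where they do the work, as an engineer would, in place of code of your own. Each camera call takes 0.05 s, during which the arm holds its last target.

### The job

The long specimen carrier on the lab bench is full and ready for the courier: swing the steel latch on its lid round until it is fully home in its catch, then let go of it. The short, square carrier beside it is still being filled, so leave its latch as it is.

Things in the scene. Friction and masses are not known exactly. Their poses are not given: they have to be found in the camera images.
- long_latch (a joint): Latch of the long carrier: angle (rad) of its bar from closed. 0 = home in the catch (hard stop); grows as the bar opens, counter-clockwise seen from above about its upright pivot, up to 1.7. Starts 0.7 to 1.5, so it is swung clockwise to close. Pivot a little stiff (about 1 N at the knob), no spring: the bar stays where it is left.
- long_knob (a point): Centre (half-way up) of the upright black round knob on the long carrier's latch bar: 16 mm in diameter, 44 mm tall, 70 mm from the pivot axis; pinch it from above in any direction or push it. z up; -x runs along the bar, away from the pivot. The bar is flat steel, 125 mm long from the pivot, 16 mm wide, 5 mm thick, 3 mm above the lid; its top is 22 mm below this point.
- long_pivot (a point): Latch pivot axis of the long carrier (fixed white box, grey lid 178 x 288 mm), at the lid's top, 110 mm above the bench, 45 mm behind the lid's centre. Fixed axes: -x to the catch (the closed bar lies along it), y along the long side, z up. Catch: steel bracket at the front edge's middle, 114 to 138 mm from the pivot, open to -y, 17 mm high, roofing the closed bar's tip 36 mm past the knob.
- short_knob (a point): Centre (half-way up) of the same kind of knob on the short carrier's latch: leave it alone. That carrier and latch are alike in all but length: its lid is 178 x 168 mm, nearly square. The carriers stand side by side, centres 0.4 to 0.55 m apart; either may be the left one.

How it is judged:
By the outcome, as a careful person would: the job done as asked, in the order asked, and still so for the second after the job is handed in, with the robot touching nothing.
It also fails if it takes over 35 s, if anything falls off the work surface, if the arm or the gripper's body presses on something with over 40 N, if the wrist force passes 120 N, or if a joint passes its speed limit or range.

## Working session

There is one attempt and no reset: what is moved stays moved. The work goes in short steps, Python scripts to look and compute and a tool call to move; the robot and the scene stay as the last step left them, time stands still between calls to the robot, and variables do not carry over. Pictures are saved under pics/ and viewed, and the job is handed in when it is done.

Besides the shell and the picture viewer there is one more tool, called after "Call:" as name(argument=value, ...) on one line, values as JSON. play_rows: Moves the arm, as the interface text tells. Its arguments: {"type":"object","properties":{"moves":{"type":"array"},"grip_force":{"type":"number"}},"required":["moves"]}

```bash
mkdir -p pics; ls; python3 - <<'E'
from workcell import get_obs,camera
import cv2
print(get_obs())
for n in ["scene","top","wrist"]:
    c=camera(n); cv2.imwrite(f"pics/{n}0.png",c["img"][:,:,::-1]); print(n,c["fov_y"],c["cx"],c["cy"],c["k1"],c["world_from_camera"].round(4).tolist() if hasattr(c["world_from_camera"],"round") else c["world_from_camera"])
E
```

```text
pics
{'time': 0.0, 'q': array([6.56045431e+01, 5.01137425e+00, 1.00343151e+01, 9.51006186e+01,
       1.22212979e-04, 8.99992706e+01]), 'qd': array([ 0.0485788 ,  0.0086285 , -0.08606645,  0.01251293, -0.0002656 ,
       -0.03032229]), 'joint_efforts': array([ 1.48622985e-03, -5.20391572e+01,  4.64797568e+01,  1.64684089e-02,
        1.69739992e-04, -2.75153127e-05]), 'ee_pos': array([0.22706892, 0.50067765, 0.23057921]), 'tcp_rot': array([-8.99998768e+01,  7.76778039e-02,  6.56052726e+01]), 'wrist_force': array([ 0.06635677, -0.18483431, -0.03757782]), 'torque': array([0.05994199, 0.03435746, 0.02579793]), 'opening': 0.08545124622161168}
scene 50.696802352782704 316.4495542196575 236.3055510674645 -0.08307744950911182 [[0.3102, -0.484, 0.8182, 1.2157], [0.9504, 0.1356, -0.28, -0.2281], [0.0246, 0.8645, 0.5021, 0.5806], [0.0, 0.0, 0.0, 1.0]]
top 52.15074480992243 313.754295999849 241.90764948362005 -0.001266190710307293 [[0.0274, 0.9853, -0.1685, 0.4142], [-0.9996, 0.0265, -0.0077, -0.023], [-0.0032, 0.1687, 0.9857, 0.9361], [0.0, 0.0, 0.0, 1.0]]
wrist 60.05359909419326 325.6881189829883 244.48009153066627 -0.09191667912599902 [[0.4133, -0.8638, -0.288, 0.1532], [0.9106, 0.392, 0.131, 0.5358], [-0.0003, -0.3164, 0.9486, 0.3725], [0.0, 0.0, 0.0, 1.0]]
```

View pics/top0.png

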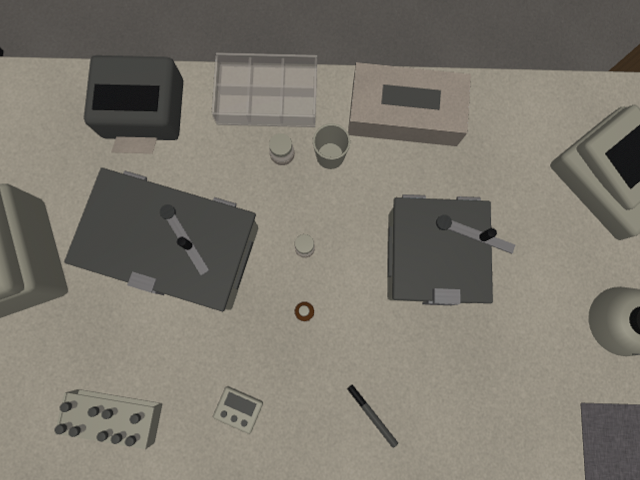

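View pics/scene0.png

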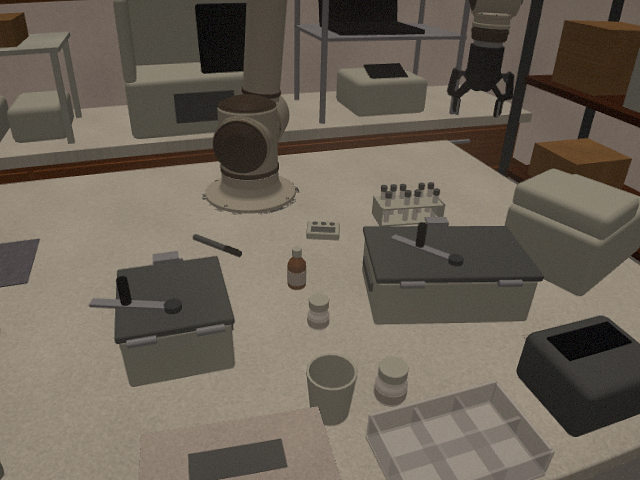

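The top view shows the long carrier on the left: pivot disc near (168,212), knob near (184,243), catch near (142,282). The short carrier is on the right. Next I measure these points.

```bash
cat > h.py <<'E'
import numpy as np, cv2
def K(c):
    f=240/np.tan(np.radians(c["fov_y"]/2)); return np.array([[f,0,c["cx"]],[0,f,c["cy"]],[0,0,1.]])
def ray(c,uv):
    p=cv2.undistortPoints(np.array([[uv]],float),K(c),np.array([c["k1"],0,0,0,0.]))[0,0]
    T=np.array(c["world_from_camera"]); return T[:3,3],T[:3,:3]@np.array([p[0],-p[1],-1])
def onz(c,uv,z):
    o,d=ray(c,uv); return o+d*(z-o[2])/d[2]
def tri(a,b):
    (o,d),(p,e)=a,b; s,t=np.linalg.lstsq(np.c_[d,-e],p-o,rcond=None)[0]
    return (o+s*d+p+t*e)/2, np.linalg.norm(o+s*d-p-t*e)
def proj(c,P):
    T=np.linalg.inv(np.array(c["world_from_camera"])); q=T[:3,:3]@P+T[:3,3]; x,y=q[0]/-q[2],-q[1]/-q[2]
    k=1+c["k1"]*(x*x+y*y); return (K(c)@[x*k,y*k,1])[:2]
E
python3 - <<'E'
from h import *; from workcell import camera
c=camera("top"); s=camera("scene")
i=c["img"]; cv2.imwrite("pics/topz.png",cv2.resize(i[150:330,50:270],None,fx=3.5,fy=3.3,interpolation=cv2.INTER_CUBIC)[:,:,::-1])
cv2.imwrite("pics/scz.png",cv2.resize(s["img"][200:330,350:550],None,fx=4,fy=4,interpolation=cv2.INTER_CUBIC)[:,:,::-1])
g=i.mean(2)
m=((g<88)).astype(np.uint8); m[:150]=0;m[330:]=0;m[:,:60]=0;m[:,265:]=0
k=((g<35)).astype(np.uint8)*(m)
n,l,st,ce=cv2.connectedComponentsWithStats(k); print(st[1:],ce[1:])
cs,_=cv2.findContours(m,0,2); cc=max(cs,key=cv2.contourArea); r=cv2.minAreaRect(cc); print(r)
B=[onz(c,p,.11) for p in cv2.boxPoints(r)]; print(np.round(B,4),[np.linalg.norm(B[j]-B[j-1]) for j in range(4)])
E
```

```text
[[177 237  15  12 116]] [[184.02586207 242.93103448]]
((163.15234375, 237.90335083007812), (173.41500854492188, 109.17085266113281), 18.13808250427246)
[[0.5081 0.4074 0.11  ]
 [0.6934 0.3683 0.11  ]
 [0.6037 0.0733 0.11  ]
 [0.4251 0.122  0.11  ]] [np.float64(0.29717787626267317), np.float64(0.1894155932861946), np.float64(0.30827956558141545), np.float64(0.18505848755115598)]
```

View pics/topz.png

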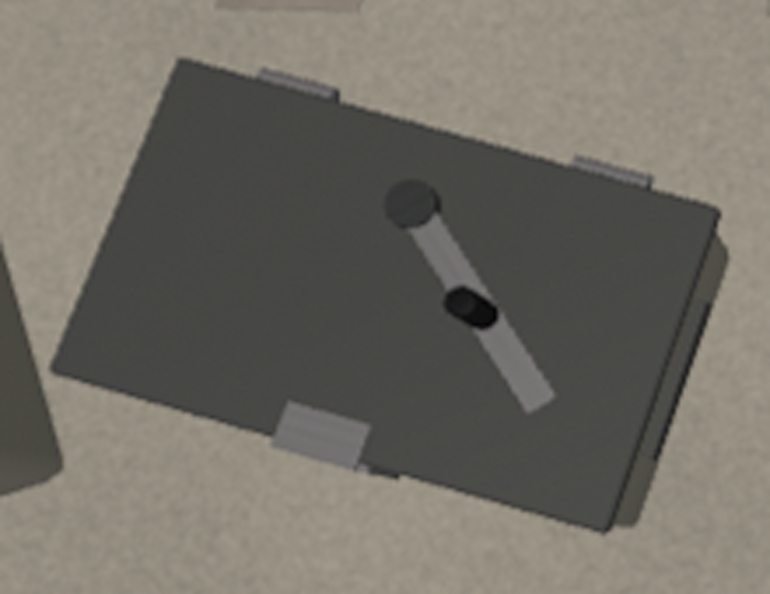

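View pics/scz.png

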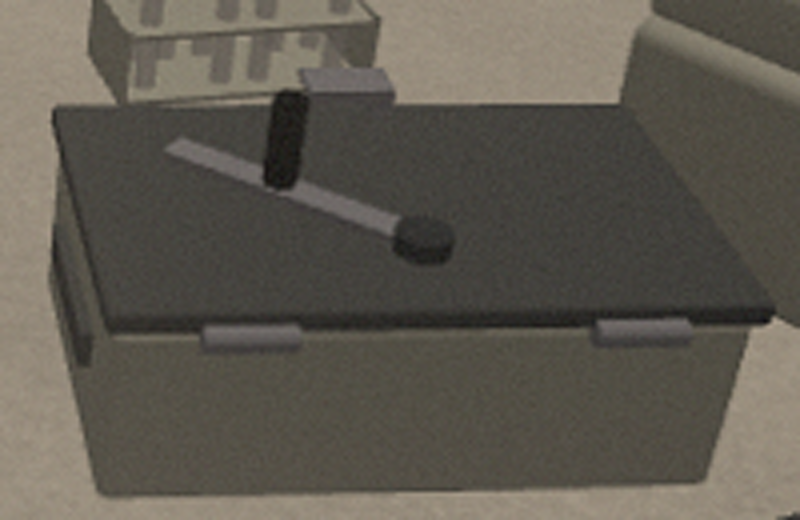

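```bash
python3 - <<'E'
from h import *; from workcell import camera
c=camera("top"); s=camera("scene")
t=lambda X,Y:(50+(X+.5)/3.5-.5,150+(Y+.5)/3.3-.5)
z=lambda X,Y:(350+(X+.5)/4-.5,200+(Y+.5)/4-.5)
L=np.array([onz(c,t(*p),.11) for p in [(181,58),(720,208),(607,531),(52,370)]])
print(L.round(4),[np.linalg.norm(L[j]-L[j-1]).round(4) for j in range(4)])
Ls=np.array([onz(s,z(*p),.11) for p in [(772,310),(108,322),(53,106),(625,104)]]); print("scene lid",Ls.round(4))
for L in (L,Ls):
    C=L.mean(0); y=(L[0]-L[1]+L[3]-L[2]);y/=np.linalg.norm(y);x=np.array([y[1],-y[0],0])
    print("C",C,"yaw",np.degrees(np.arctan2(x[1],x[0])),"pivot",C+.045*x,"catch",C+.045*x-.126*x)
print("knobtop top",onz(c,t(460,301),.162),"base",onz(c,t(482,314),.118))
print("knobtop sc",onz(s,z(290,95),.162),"base",onz(s,z(281,183),.118))
print("tri",tri(ray(c,t(460,301)),ray(s,z(290,95))))
print("pivcap",onz(c,t(412,202),.125),onz(s,z(424,226),.125),tri(ray(c,t(412,202)),ray(s,z(424,226))))
print("tip",onz(c,t(541,404),.118),onz(s,z(175,147),.118))
print("bracket",onz(c,t(321,430),.127),onz(s,z(347,80),.127))
E
```

```text
[[0.6786 0.3604 0.11  ]
 [0.604  0.0858 0.11  ]
 [0.4351 0.1317 0.11  ]
 [0.5098 0.4063 0.11  ]] [np.float64(0.1749), np.float64(0.2846), np.float64(0.175), np.float64(0.2845)]
scene lid [[0.6817 0.359  0.11  ]
 [0.6096 0.0846 0.11  ]
 [0.4358 0.1328 0.11  ]
 [0.5101 0.4094 0.11  ]]
C [0.55687637 0.24603672 0.11      ] yaw -15.209878273432714 pivot [0.60030007 0.23423072 0.11      ] catch [0.47871369 0.26728752 0.11      ]
C [0.55932031 0.24644485 0.11      ] yaw -14.871971685938341 pivot [0.60281289 0.23489515 0.11      ] catch [0.48103367 0.26723432 0.11      ]
knobtop top [0.54257163 0.19584537 0.162     ] base [0.5433968  0.19714397 0.118     ]
knobtop sc [0.54066222 0.19731233 0.162     ] base [0.54247827 0.19818391 0.118     ]
tri (array([0.54250952, 0.19581739, 0.16312037]), np.float64(0.0005973915905532962))
pivcap [0.59969972 0.23338791 0.125     ] [0.60168763 0.23455147 0.125     ] (array([0.60034473, 0.23456797, 0.12393778]), np.float64(0.0017468756869165366))
tip [0.49790018 0.16558891 0.118     ] [0.50022848 0.16598604 0.118     ]
bracket [0.48109467 0.26667974 0.127     ] [0.47808691 0.26718294 0.127     ]
```

Call:
play_rows(moves=[[[0,-3,0],[-0.015,0,-0.041],40],[[0,-6,0],[-0.029,0,-0.083],40],[[0,-9,0],[-0.044,0,-0.124],40],[[0,-12,0],[-0.059,0,-0.165],40],[[0,-15,0],[-0.073,0,-0.206],40]])

```text
time: 0.85
ee_pos: [0.3856, 0.3479, 0.2315]
tcp_rot: [-90.0, -0.0, 80.7]
wrist_force: [0.1, 0.8, -0.6]
opening: 0.0342
```

```bash
cat > go.py <<'E'
import sys; from workcell import get_obs; import numpy as np; from scipy.spatial.transform import Rotation as R
o=get_obs(); Q=R.from_euler("xyz",o["tcp_rot"],degrees=True)
def to(p,yaw):
    T=R.from_euler("xyz",[-90,0,yaw],degrees=True)
    print("shift",Q.inv().apply(np.array(p)-o["ee_pos"]).round(4),"turn",(Q.inv()*T).as_rotvec(degrees=True).round(2))
print("t",o["time"],o["ee_pos"].round(4),o["tcp_rot"].round(2),"F",o["wrist_force"].round(1),"open",round(o["opening"],4))
E
python3 -c "
from go import *
to([.5425,.1968,.231],95)"
```

```text
t 0.85 [0.3856 0.3479 0.2315] [-9.001e+01 -2.000e-02  8.074e+01] F [ 0.1  0.8 -0.6] open 0.0342
shift [-0.1239  0.0005 -0.1792] turn [  0.02 -14.26   0.02]
```

Call:
play_rows(moves=[[[0,-3,0],[-0.025,0,-0.036],40],[[0,-6,0],[-0.05,0,-0.072],40],[[0,-9,0],[-0.075,0,-0.108],40],[[0,-12,0],[-0.1,0,-0.144],40],[[0,-14.3,0],[-0.124,0,-0.179],40]])

```text
time: 1.35
ee_pos: [0.5421, 0.1961, 0.2314]
tcp_rot: [-90.0, -0.0, 95.0]
wrist_force: [-0.0, 0.2, 0.2]
opening: 0.0344
```

```bash
python3 -c "
from go import *
to([.5425,.1968,.133],95)
from h import *; from workcell import camera
c=camera('wrist'); cv2.imwrite('pics/w1.png',c['img'][:,:,::-1]); print(proj(c,np.array([.5425,.1968,.162])))
c=camera('top'); cv2.imwrite('pics/t1.png',cv2.resize(c['img'][150:330,50:270],None,fx=3,fy=3)[:,:,::-1])
"
```

```text
t 1.35 [0.5421 0.1961 0.2314] [-9.002e+01 -1.000e-02  9.501e+01] F [-0.   0.2  0.2] open 0.0344
shift [ 0.0006  0.0984 -0.0004] turn [0.02 0.01 0.01]
[324.14970282 263.51466314]
```

View pics/w1.png

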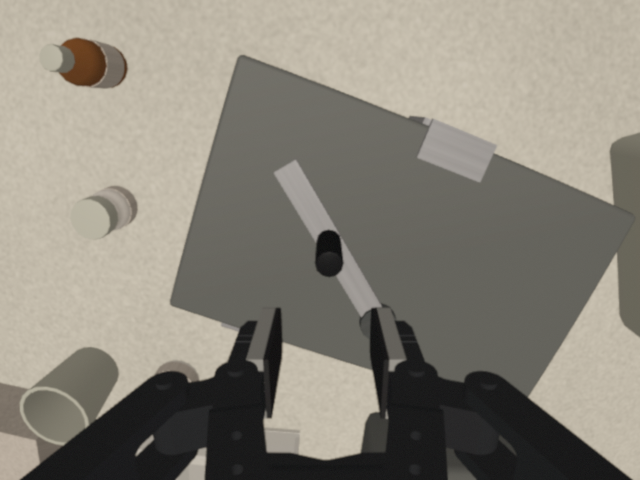

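The wrist view shows the knob top at (329,263), against a predicted (324,263), and it lies centred between the fingers. I descend to straddle it.

Call:
play_rows(moves=[[[0,0,0],[0.001,0.025,0],40],[[0,0,0],[0.002,0.05,0],40],[[0,0,0],[0.002,0.075,0],40],[[0,0,0],[0.002,0.099,0],40],[[0,0,0],[0.002,0.099,0],40]])

```text
time: 1.95
ee_pos: [0.5389, 0.1996, 0.1289]
tcp_rot: [-89.7, 0.1, 94.9]
wrist_force: [-0.8, -0.2, -0.4]
opening: 0.0344
```

```bash
python3 -c "
from go import *
P=np.array([.601,.2345,.133])
# knob path; trailing pad 9mm behind knob centre line along jaw axis -> TCP leads knob by 9mm (17-8)
u=np.array([np.cos(np.radians(95)),np.sin(np.radians(95)),0])
for a in (212.8,205,197,189,181,173,167,165,162):
    k=P+.07*np.array([np.cos(np.radians(a)),np.sin(np.radians(a)),0])
    print(a); to(k+.009*u,95)
from h import *; from workcell import camera
c=camera('wrist'); cv2.imwrite('pics/w2.png',c['img'][:,:,::-1])
"
```

```text
t 1.95 [0.5389 0.1996 0.1289] [-8.970e+01  7.000e-02  9.492e+01] F [-0.8 -0.2 -0.4] open 0.0344
212.8
shift [ 0.0057 -0.0041 -0.0029] turn [-0.3  -0.09 -0.07]
205
shift [ 0.0144 -0.0041  0.0009] turn [-0.3  -0.09 -0.07]
197
shift [ 0.0238 -0.0041  0.0036] turn [-0.3  -0.09 -0.07]
189
shift [ 0.0335 -0.0041  0.005 ] turn [-0.3  -0.09 -0.07]
181
shift [ 0.0432 -0.0041  0.005 ] turn [-0.3  -0.09 -0.07]
173
shift [ 0.0529 -0.0041  0.0037] turn [-0.3  -0.09 -0.07]
167
shift [ 0.06   -0.0041  0.0018] turn [-0.3  -0.09 -0.07]
165
shift [ 0.0623 -0.0041  0.001 ] turn [-0.3  -0.09 -0.07]
162
shift [ 0.0657 -0.0041 -0.0003] turn [-0.3  -0.09 -0.07]
```

View pics/w2.png

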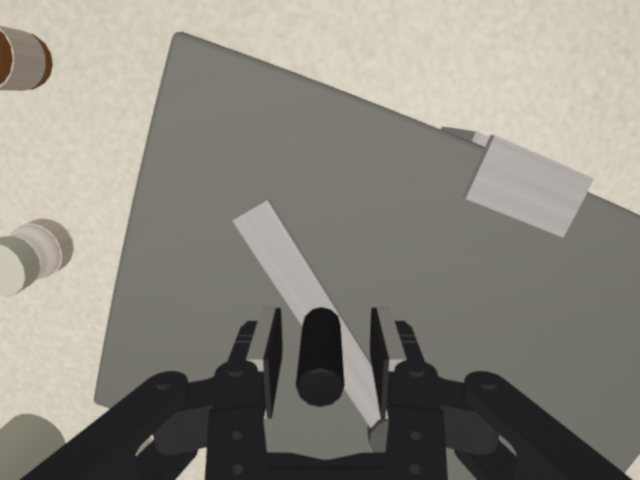

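```bash
python3 -c "
from go import *
print(o['qd'].round(2),o['q'].round(2),o['joint_efforts'].round(1),o['torque'].round(2))"
```

```text
t 2.0 [0.5397 0.1998 0.1312] [-8.985e+01  4.000e-02  9.491e+01] F [ 0.  -0.3  0.4] open 0.0342
[-0.12 -0.91  3.31  1.12  0.   -0.07] [2.031e+01 7.780e+00 2.070e+00 8.445e+01 1.000e-02 1.540e+01] [ -0.  -53.5  44.4  -0.5  -0.    0. ] [0.01 0.03 0.03]
```

Call:
play_rows(moves=[[[0,0,0],[0.002,-0.001,0],40],[[0,0,0],[0.004,-0.002,0],40],[[0,0,0],[0.005,-0.002,0],40],[[0,0,0],[0.006,-0.002,0],40],[[0,0,0],[0.006,-0.002,0],40]])

```text
time: 2.5
ee_pos: [0.5404, 0.2059, 0.1346]
tcp_rot: [-90.0, -0.0, 94.9]
wrist_force: [0.6, -0.5, 0.5]
opening: 0.0342
```

```bash
python3 -c "
from go import *
print(o['qd'].round(2),o['q'].round(2),o['joint_efforts'].round(1),o['torque'].round(2))"
```

```text
t 2.5 [0.5404 0.2059 0.1346] [-9.003e+01 -1.000e-02  9.491e+01] F [ 0.6 -0.5  0.5] open 0.0342
[-0.12  0.06 -0.32 -0.04 -0.21 -0.2 ] [20.86  7.96  2.65 84.66  0.   15.95] [  0.1 -56.   47.3  -0.    0.    0. ] [ 0.05 -0.   -0.01]
```

Call:
play_rows(moves=[[[0,0,0],[0.006,0,0.002],40],[[0,0,0],[0.013,0,0.004],40],[[0,0,0],[0.02,0,0.006],40],[[0,0,0],[0.027,0,0.007],40],[[0,0,0],[0.033,0,0.007],40]])

```text
time: 3.0
ee_pos: [0.5302, 0.2388, 0.1343]
tcp_rot: [-90.0, -0.0, 94.9]
wrist_force: [-0.7, -1.9, 0.4]
opening: 0.0344
```

```bash
python3 -c "
from go import *
P=np.array([.601,.2345,.133])
u=np.array([np.cos(np.radians(95)),np.sin(np.radians(95)),0])
for a in (181,173,167,165,162):
    k=P+.07*np.array([np.cos(np.radians(a)),np.sin(np.radians(a)),0])
    print(a); to(k+.009*u,95)
from h import *; from workcell import camera
c=camera('wrist'); cv2.imwrite('pics/w3.png',c['img'][:,:,::-1])
"
```

```text
t 3.0 [0.5302 0.2388 0.1343] [-9.000e+01 -1.000e-02  9.493e+01] F [-0.7 -1.9  0.4] open 0.0344
181
shift [ 0.0034  0.0013 -0.0003] turn [ 0.   -0.07  0.01]
173
shift [ 0.0131  0.0013 -0.0016] turn [ 0.   -0.07  0.01]
167
shift [ 0.0201  0.0013 -0.0035] turn [ 0.   -0.07  0.01]
165
shift [ 0.0225  0.0013 -0.0043] turn [ 0.   -0.07  0.01]
162
shift [ 0.0259  0.0013 -0.0056] turn [ 0.   -0.07  0.01]
```

View pics/w3.png

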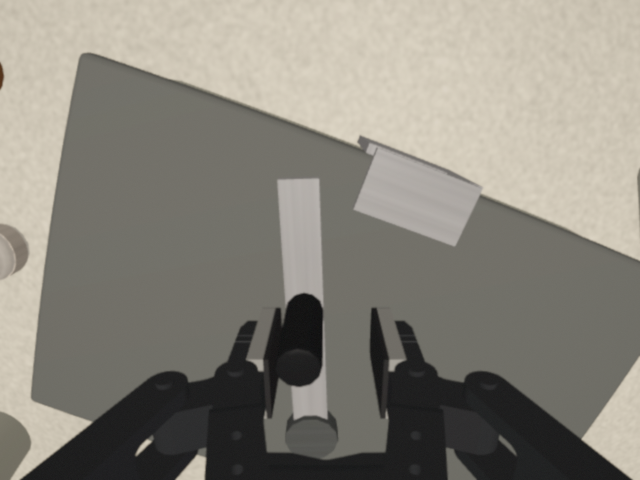

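The bar follows the left pad, and its tip near (300,180) is heading for the catch. I keep pushing.

Call:
play_rows(moves=[[[0,0,0],[0.005,0,0],40],[[0,0,0],[0.01,0,-0.001],40],[[0,0,0],[0.014,0,-0.002],40],[[0,0,0],[0.018,0,-0.003],40],[[0,0,0],[0.02,0,-0.004],40]])

```text
time: 3.55
ee_pos: [0.5329, 0.2587, 0.1342]
tcp_rot: [-90.0, -0.0, 94.9]
wrist_force: [-1.0, -1.3, -0.2]
opening: 0.0337
```

Call:
play_rows(moves=[[[0,0,0],[0.001,0,0],40],[[0,0,0],[0.002,0,0],40],[[0,0,0],[0.003,0,0],40],[[0,0,0],[0.003,0,0],40],[[0,0,0],[0.003,0,0],40]])

```text
time: 4.05
ee_pos: [0.5325, 0.2613, 0.1344]
tcp_rot: [-90.0, -0.0, 94.9]
wrist_force: [0.4, -1.2, 0.1]
opening: 0.0342
```

```bash
python3 -c "
from go import *
to([.5334-.009*.087,.2526+.009,.134],95)
from h import *; from workcell import camera
c=camera('wrist'); cv2.imwrite('pics/w4.png',c['img'][:,:,::-1])
"
```

```text
t 4.05 [0.5325 0.2613 0.1344] [-9.00e+01 -1.00e-02  9.49e+01] F [ 0.4 -1.2  0.1] open 0.0342
shift [ 0.0003  0.0004 -0.0002] turn [-0.   -0.1   0.01]
```

View pics/w4.png

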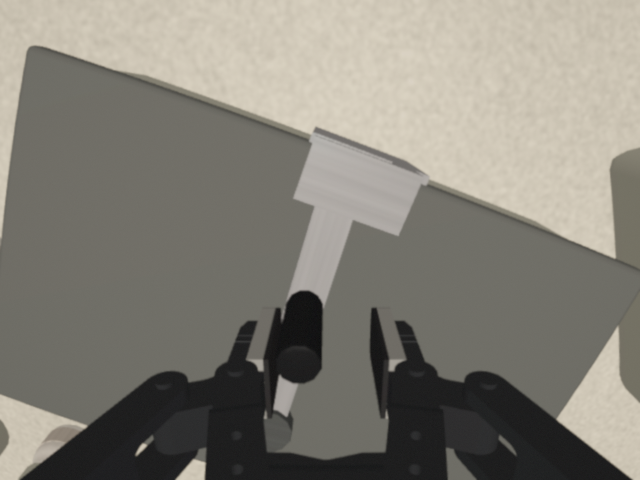

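The bar tip is now under the catch, but the force hasn't risen, so it isn't at the stop yet. I push on slowly.

Call:
play_rows(moves=[[[0,0,0],[0.001,0,0],40],[[0,0,0],[0.002,0,0],40],[[0,0,0],[0.002,0,0],40],[[0,0,0],[0.003,0,0],40],[[0,0,0],[0.003,0,0],40]])

```text
time: 4.6
ee_pos: [0.5323, 0.2644, 0.1343]
tcp_rot: [-90.0, -0.0, 94.9]
wrist_force: [0.8, -1.2, 0.1]
opening: 0.0343
```

Call:
play_rows(moves=[[[0,0,0],[0.001,0,0],40],[[0,0,0],[0.001,0,0],40],[[0,0,0],[0.002,0,0],40],[[0,0,0],[0.002,0,0],40],[[0,0,0],[0.002,0,0],40]])

```text
time: 5.1
ee_pos: [0.5322, 0.2654, 0.1343]
tcp_rot: [-90.0, 0.1, 94.9]
wrist_force: [1.3, -5.7, 1.1]
opening: 0.0341
```

Call:
play_rows(moves=[[[0,0,0],[0.001,0,0],40],[[0,0,0],[0.001,0,0],40],[[0,0,0],[0.002,0,0],40],[[0,0,0],[0.002,0,0],40],[[0,0,0],[0.002,0,0],40]])

```text
time: 5.6
ee_pos: [0.5322, 0.2656, 0.1342]
tcp_rot: [-90.0, 0.3, 94.8]
wrist_force: [2.1, -14.7, 1.5]
opening: 0.0343
```

```bash
python3 -c "
from go import *
from h import *; from workcell import camera
c=camera('wrist'); cv2.imwrite('pics/w5.png',c['img'][:,:,::-1])
"
```

```text
t 5.6 [0.5322 0.2656 0.1342] [-90.     0.28  94.79] F [  2.1 -14.7   1.5] open 0.0343
```

View pics/w5.png

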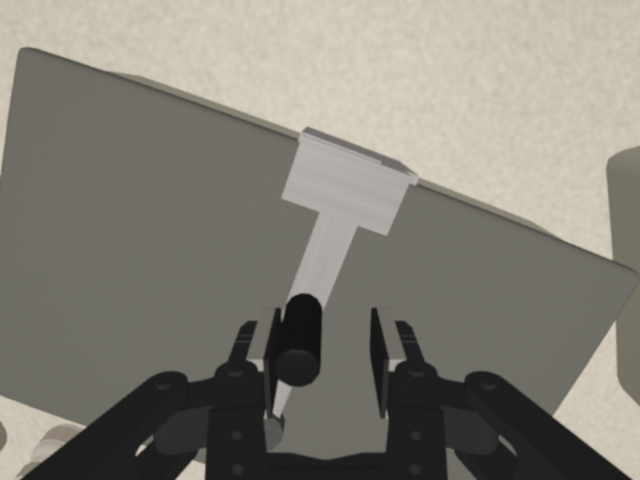

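The hard stop holds: the force rose to 15 N with no further motion. I back off to centre the fingers, then lift straight up.

Call:
play_rows(moves=[[[0,0,0],[-0.003,0,0],40],[[0,0,0],[-0.006,0,0],40],[[0,0,0],[-0.009,0,0],40],[[0,0,0],[-0.011,0,0],40],[[0,0,0],[-0.011,0,0],40]])

```text
time: 6.15
ee_pos: [0.5328, 0.2572, 0.1343]
tcp_rot: [-90.0, -0.0, 94.9]
wrist_force: [0.4, -0.2, -0.3]
opening: 0.0343
```

Call:
play_rows(moves=[[[0,0,0],[0,-0.015,0],40],[[0,0,0],[0,-0.04,0],40],[[0,0,0],[0,-0.07,0],40],[[0,0,0],[0,-0.1,0],40],[[0,0,0],[0,-0.13,0],40]])

```text
time: 6.65
ee_pos: [0.5326, 0.2574, 0.2668]
tcp_rot: [-90.1, -0.0, 94.9]
wrist_force: [-0.4, -0.1, 0.2]
opening: 0.0342
```

Call:
play_rows(moves=[[[0,0,0],[0,0,0.03],40],[[0,0,0],[0,0,0.06],40],[[0,0,0],[0,0,0.1],40],[[0,0,0],[0,0,0.13],40],[[0,0,0],[0,0,0.13],40]])

```text
time: 7.15
ee_pos: [0.4007, 0.2461, 0.2668]
tcp_rot: [-90.1, -0.1, 95.0]
wrist_force: [-0.3, -0.5, 0.7]
opening: 0.0342
```

```bash
python3 -c "
from go import *
from h import *; from workcell import camera
for n in ('wrist','top','scene'):
    c=camera(n); cv2.imwrite(f'pics/{n}6.png',c['img'][:,:,::-1])
    print(n,proj(c,np.array([.5334,.2526,.162])))
"
```

```text
t 7.15 [0.4007 0.2461 0.2668] [-9.012e+01 -9.000e-02  9.499e+01] F [-0.3 -0.5  0.7] open 0.0342
wrist [316.73551463 412.85112128]
top [145.30656778 245.5672346 ]
scene [447.45887078 217.56587565]
```

View pics/wrist6.png

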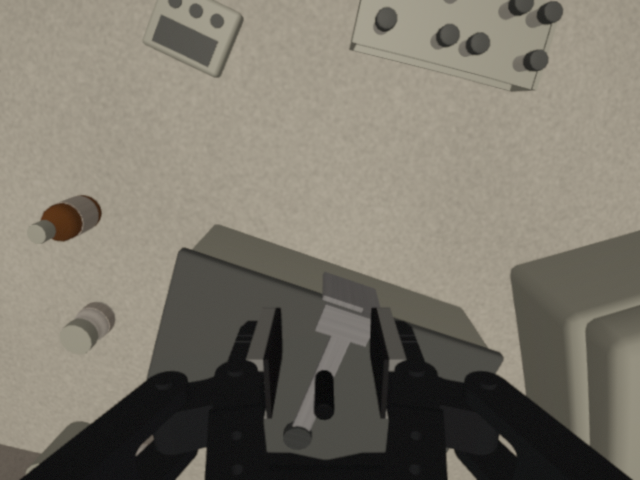

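View pics/top6.png

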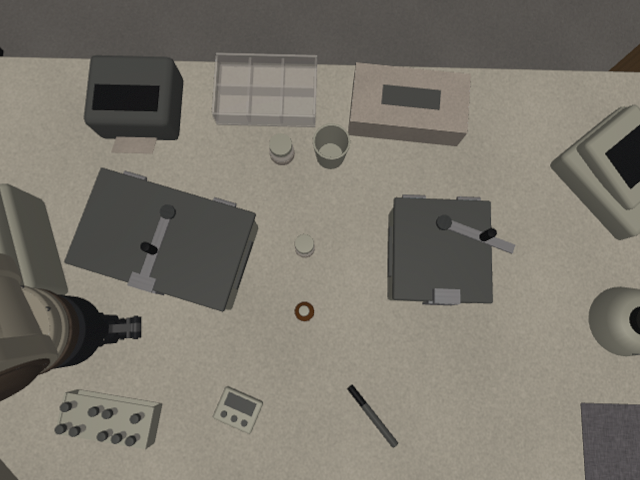

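View pics/scene6.png

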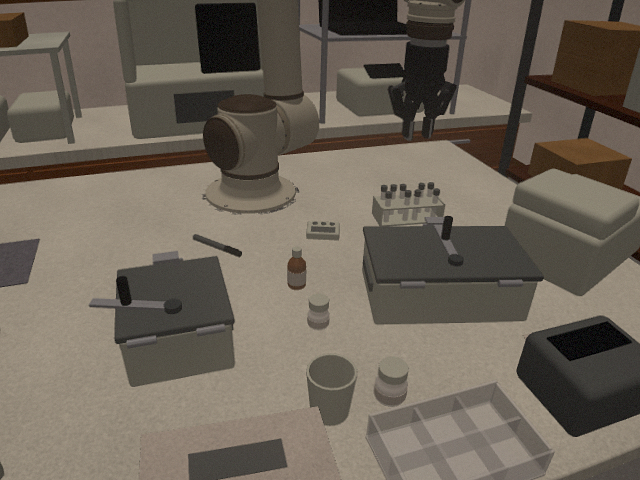

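The top view has the knob top near (146,246), against a predicted (145,246) for closed. The bar runs into the catch, and the short latch is unchanged. I'll check the angle once with numbers.

```bash
python3 -c "
from h import *; from workcell import camera
c=camera('top'); g=c['img'].astype(float).mean(2)
m=((g>85)&(g<150)).astype(np.uint8); m[:217]=0; m[274:]=0; m[:,:145]=0; m[:,185:]=0
n,l,st,ce=cv2.connectedComponentsWithStats(m); print(st[1:].tolist())
ys,xs=np.nonzero(m)
p=[]
for r in list(range(218,238))+list(range(256,273)):
    q=xs[ys==r]
    if len(q): p.append(onz(c,(q.mean(),r),.118)[:2])
p=np.array(p,np.float32); vx,vy,x0,y0=cv2.fitLine(p,2,0,.01,.01).ravel(); print(len(p),np.degrees(np.arctan2(vy,vx)),'line y at x=.601',y0+vy/vx*(.601-x0))
"
```

```text
[[151, 217, 18, 33, 285], [145, 253, 12, 21, 167]]
37 -13.375252 line y at x=.601 0.23758122
```

```bash
python3 -c "
from h import *; from workcell import camera
c=camera('top')
cv2.imwrite('pics/t7.png',cv2.resize(c['img'][200:300,110:210],None,fx=6,fy=6,interpolation=cv2.INTER_CUBIC)[:,:,::-1])
"
```

```text
(no output)
```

View pics/t7.png

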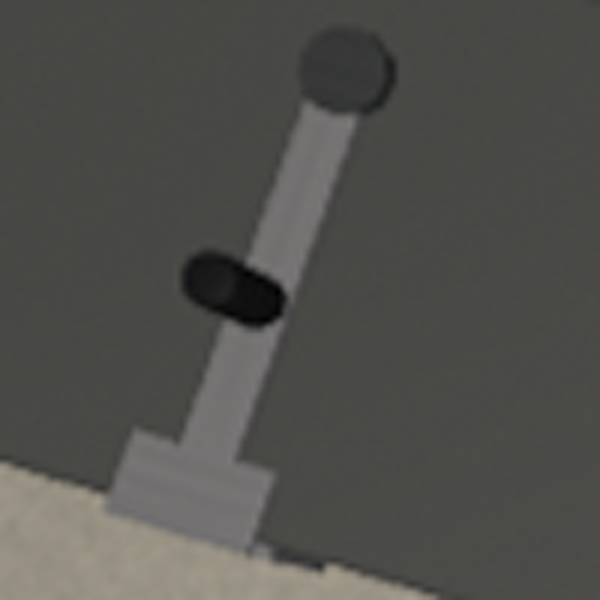

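The bar runs from (332,112) to (211,452), which is 19.6° off vertical in the picture. The lid's short sides at that place are about 20°, so the bar is parallel to them within reading error. The rough line fit was skewed by the masked patch around the knob. The latch is home, so I hand in.

```bash
python3 -c "
from workcell import job_done; print(job_done())"
```

```text
the job is handed in; nothing more can be done
None
```

The long carrier's latch is closed and I have handed the job in. I straddled its knob with half-open fingers and pushed the bar clockwise into the catch. It then stopped against a firm resistance: about 15 N, with only 0.2 mm more motion. I backed off without gripping, lifted clear and moved the arm away. The arm's clock read about 7 s of the 35 s allowed.

**Checks that agree:**
- The bar's tip sits under the catch.
- The knob's top is within about 1 pixel of where it should be when closed.
- The bar is parallel to the lid's short sides to about 0.5°, read from an enlarged picture.
- The short carrier's latch looks unchanged, and the arm was touching nothing at the end.

**Checks that disagree:**
- An automatic line fit of the bar gave −13.4° against −15° for the lid. I put this down to the knob upsetting the fit, and went by the hard stop and the enlarged picture.
- The stop came about 4 mm further along the closing direction than I had calculated.

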